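# Click the forensic light to its third filter and switch it on

## Robot

A 7-joint arm with a two-finger parallel gripper is mounted at the origin on the work surface. World frame = base frame: x ahead of the robot, y to its left, z up, the work surface at z = 0. Lengths are in m, angles in rad, forces in N, time in s.
With the tool pointing down it reaches from about 0.425 to 0.875 m from the base axis. Payload 4.7 kg.
Tool frame: the origin (TCP) lies between the finger pads; the fingertips stand 14 mm ahead of it and the grasp point (between the pads) lies 5 mm behind it; z points along the fingers, y is the line along which they close (so a half turn about z gives the same grasp; the last joint's range is limited). The gripper opens to 87 mm and grips with 3 to 60 N. Pads are 19 mm wide; open, the fingers measure 117 mm over their backs; the gripper's body (75 mm by 190 mm) begins 51 mm behind the grasp point.
Start: joints at [1.364, 0.321, -0.07, 1.45, 0.023, 1.371, -0.057], TCP at [0.142, -0.634, 0.237] pointing down, gripper open.
Joint ranges: [-2.86, 2.86], [-0.3, 2.09], [-1.38, 1.24], [0.06, 2.45], [-1.56, 4.7], [0.09, 2.05], [-2.69, 2.69]. Speed limits (rad/s): [2.57, 2.57, 3.14, 3.14, 3.14, 3.14, 3.14].

## Interface

Orientations are given as a rotation vector (axis times angle).
In Python, from bench import ctrl gives the robot as it stands.
- The arm moves only by the tool step_arm, never from a script. Its argument "commands" is a list of rows, each an object with "travel": the shift along the tool's x, y, z in m, a list of three; "turn": the turn, a rotation vector about the tool's x, y, z in degrees, a list of three. A call has 1 to 5 rows; each row is the pose to reach, as a shift and turn from the pose commanded when the call began, along the tool's axes at that moment; what a row does not reach only later rows make up. A row lasts 1/10 s, in which the tool goes at most 50 mm and 8.59 degrees, less where a joint would pass 70% of its speed; a pose out of reach is approached as far as the arm can. A call with a gripper value outside its range is refused whole. "gripper" is the opening, from 0 (shut) to 1 (fully open), set as the call begins (left out, the last holds). The fingers move at their own pace and stop on an object; "force" is the grip in N (left out, the last holds). Time passes only in rows, so rows that repeat a pose let the fingers close. It gives the time, the measured TCP pose, the force, the opening and the grip force at its end, in the units of the state.
- ctrl.get_state(): the state, without advancing time (a new reading comes with each control period).
- ctrl.get_image(name): name is "scene" or "top" or "wrist"; returns the picture (420x560x3 uint8, red, green, blue); there is no depth.
- ctrl.camera_model(name): a dict with "fx", "fy", "cx", "cy" (pixels), "R" (3x3) and "t" (3): a world point X has camera coordinates R X + t; the wrist camera has in their place "T_tool_cam" (4x4, takes a point from camera to tool coordinates, whose origin is the TCP and whose axes are the flange's). Camera axes: x right, y down, z forward; pixel columns grow to the right and rows downward; lengths in m; the calibration is good to about 2 mm. A picture is of the moment at which its call begins: read the wrist's pose just before it. camera_model takes no time and is no camera call.
- ctrl.close_job(): hands the job in; it is judged then, once.
The state is a dict: "time": time; "joint_positions": joint angles; "qd": joint speeds; "joint_torque": joint torques, N m; "position": TCP position; "tool_rot": TCP orientation; "ft_force": force on the tool from outside, world axes, zero at the start; "torque": the same for the moment, N m; "grip_width": opening from 0.0 (shut) to 1.0 (fully open); "grip_force": force on a finger pad.
Only numpy, scipy, OpenCV 4.12 (cv2) and the standard library are available. Lean on these libraries where they do the work, as an engineer would, in place of code of your own. Each camera call takes 0.05 s, during which the arm holds its last target. There are 200 camera calls.

## Task

Get the grey forensic light ready for the book: with a fingertip, push the red filter lever on its top out of its home place at the white end, feel it click from notch to notch, and leave it seated at the third click (the first notch after home counts as one) without ever running past it. Then press the green button on the same box fully down and let it come up again. Only push and press: do not pinch the lever, do not lift or shift the light, press the button only once the lever is set, and leave everything else on the table where it is.

Things in the scene. Friction and masses are not known exactly. Their poses are not given: they have to be found in the camera images.
- lamp: Forensic light: loose grey box on rubber feet, 180 (its x) x 280 (its y) x 80 mm high, about 2.7 kg; stays put under a sideways push of 10 N. Origin at the centre of its underside, z up; its flat top deck is at z = 80 mm. A black lens barrel 60 mm across sticks 35 mm out of its +x side. On the deck: lever, button, handle and a loose lens cap, all listed here.
- lever_home (a point): Fixed point on the deck under the lever's middle when home, at lamp x = +15, y = -55, z = 80 mm. The slot runs from here 90 mm along lamp +y, in a flat black plate, a flat white band at its home (-y) end and a small flat white tick beside each notch. Behind the home lever the deck is smooth and free to the box's edge at lamp y = -140 mm.
- filter_lever (a joint): Travel of the red lever from home along lamp +y, in m: starts at 0 (home stop), far stop 0.090. Notches every 0.018: first 0.018, second 0.036, third 0.054, fourth 0.072. It resists with 5 to 6 N at most up to half way between notches, then snaps on by itself up to 9 mm ahead of the finger; let go, it settles in the nearest notch within 1 mm. Past 0.063 it makes for the fourth.
- lever_push (a point): Middle of the home-side (-y) face of the red tab, 17 mm above the deck, moving with the lever: push here towards lamp +y. The tab is 36 mm wide (x), 10 mm thick (y) and stands 33 mm above the deck.
- handle_bar (a point): Middle of the steel carrying handle's bar (not needed for the job): 10 mm thick, along lamp y from -70 to +70 mm at lamp x = +76 mm, its top 37 mm above the deck.
- lamp_button (a joint): How far the green button is pressed, in m: 0 up, 0.006 fully down; a spring of 1.5 N at first, 5 N fully down, brings it back up.
- lamp_button_top (a point): Middle of the top of the green round button (28 mm across, in a round black collar 44 mm across and 12 mm high), at lamp x = -55 mm, y = +90 mm, 22 mm above the deck when up, sinking 6 mm when pressed (straight down).
- lens_cap: Bystander: black lens cap, a disc 44 mm across and 12 mm high, loose on the lamp's deck near its -x, -y corner. Origin at the centre of its underside.
- swab_jar: Bystander: jar 44 mm across, 70 mm high, with a blue cap, standing on the table off the lamp's +y end. Origin at the centre of its underside.
- marker_a: Bystander: yellow folded marker tent 70 mm wide, 90 mm high, standing on the table off the lamp's -y end. Origin at the centre of its foot.
- marker_b: Bystander: a second such yellow tent, at the right of the table.
- book: Bystander: red book 125 x 190 x 26 mm, lying on brown paper beyond the lamp. Origin at the centre of its underside.
- camera: Bystander: black camera 135 mm wide and 108 mm high with a lens 80 mm long, at the left. Origin under its middle.
- evidence_tray: Bystander: white open tray 140 x 200 x 30 mm, at the left. Origin at the centre of its underside.
- torch: Bystander: aluminium torch, a round-ended rod 24 mm thick and 110 mm long, lying at the right. Origin on its underside, at its middle.

How it is judged:
On the way, in this order (a step that is already met when the one before it is completed fails the run):
1. the lever sits in the third notch, button still up (value of joint filter_lever between 0.05 and 0.058 m and value of joint lamp_button below 0.002 m), for 0.3 s.
2. the button is pressed fully down with the lever in the third notch (value of joint filter_lever between 0.05 and 0.058 m and value of joint lamp_button above 0.0045 m), for 0.03 s.
At the end, for the whole second after the job is handed in: The lever rests in the third notch (54 mm from home, within 4 mm), the button was pressed at least 4.5 mm after that and is up again (within 1.5 mm), the light stands where it stood (within 20 mm) and upright (value of joint filter_lever between 0.05 and 0.058 m and value of joint lamp_button below 0.0015 m and distance of lamp from where it was at the start of the episode below 0.02 m and angle between lamp's own z axis and vertical below 0.05 rad); the robot touches nothing.
It fails at once if the lever runs past the third notch (more than half way, 63 mm, to the fourth) (value of joint filter_lever above 0.063 m).
It fails at once if the button is pressed (more than half) while the lever is not in the third notch (value of joint lamp_button above 0.003 m and not (value of joint filter_lever between 0.05 and 0.058 m)).
It fails at once if the lever is pinched: fingers press on two opposite faces of it at once ((contact force between the fingers and filter_lever_c1 above 1 N and contact force between the fingers and filter_lever_c2 above 1 N) or (contact force between the fingers and filter_lever_c3 above 1 N and contact force between the fingers and filter_lever_c4 above 1 N)).
It fails at once if the light is shifted by more than 20 mm, lifted by more than 8 mm or tilted (distance of lamp from where it was at the start of the episode above 0.02 m or height (world z) of lamp above 0.008 m or not (angle between lamp's own z axis and vertical below 0.05 rad)).
It fails at once if a bystander is moved by more than 20 mm (distance of any of marker_a, marker_b, lens_cap, swab_jar, book, camera, evidence_tray, torch from where it was at the start of the episode above 0.02 m).
It also fails if it takes over 54 s, if anything falls off the work surface, if the arm or the gripper's body presses on something with over 40 N, if the wrist force passes 120 N, or if a joint passes its speed limit or range.

## Working session

There is one attempt and no reset: what is moved stays moved. The work goes in short steps, Python scripts to look and compute and a tool call to move; the robot and the scene stay as the last step left them, time stands still between calls to the robot, and variables do not carry over. Pictures are saved under pics/ and viewed, at most 10 in all, crops included, and the job is handed in when it is done.

Besides the shell and the picture viewer there is one more tool, called by a JSON object that holds its "fn" and its "kwargs". step_arm: Moves the arm, as the interface text tells. Its arguments: {"type":"object","properties":{"commands":{"type":"array"},"gripper":{"type":"number"},"force":{"type":"number"}},"required":["commands"]}

```bash
mkdir -p pics
python3 - <<'E'
from bench import ctrl
import cv2,numpy as np
s=ctrl.get_state();print({k:np.round(s[k],3) for k in('time','position','tool_rot','ft_force','grip_width')})
for n in('scene','top'):
    im=ctrl.get_image(n);cv2.imwrite(f'pics/{n}0.png',im[:,:,::-1])
    m=ctrl.camera_model(n);print(n,{k:np.round(v,3).tolist() for k,v in m.items()})
print(ctrl.camera_model('wrist'))
E
```

```text
{'time': np.float64(0.0), 'position': array([ 0.142, -0.634,  0.235]), 'tool_rot': array([-3.121, -0.346,  0.   ]), 'ft_force': array([ 0.055, -0.328, -0.342]), 'grip_width': np.float64(0.995)}
scene {'fx': 471.811, 'fy': 471.811, 'cx': 284.256, 'cy': 205.815, 'R': [[-0.802, 0.597, 0.001], [0.47, 0.633, -0.614], [-0.367, -0.492, -0.789]], 't': [0.45, -0.217, 1.692]}
top {'fx': 509.127, 'fy': 509.127, 'cx': 267.139, 'cy': 213.155, 'R': [[0.004, -1.0, 0.018], [-0.995, -0.006, -0.095], [0.095, -0.017, -0.995]], 't': [-0.017, 0.566, 1.462]}
{'fx': 307.4996367940334, 'fy': 307.4996367940334, 'cx': 279.1564593379417, 'cy': 210.14646093764628, 'T_tool_cam': array([[ 4.18848935e-05, -9.61232841e-01, -2.75737961e-01,
         7.47624948e-02],
       [ 9.99999995e-01,  6.39870324e-05, -7.11601099e-05,
        -7.25682437e-04],
       [ 8.60450885e-05, -2.75737957e-01,  9.61232840e-01,
        -1.47595312e-01],
       [ 0.00000000e+00,  0.00000000e+00,  0.00000000e+00,
         1.00000000e+00]])}
```

View pics/top0.png

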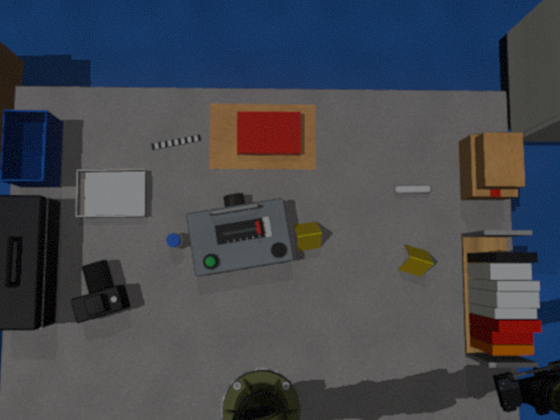

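View pics/scene0.png

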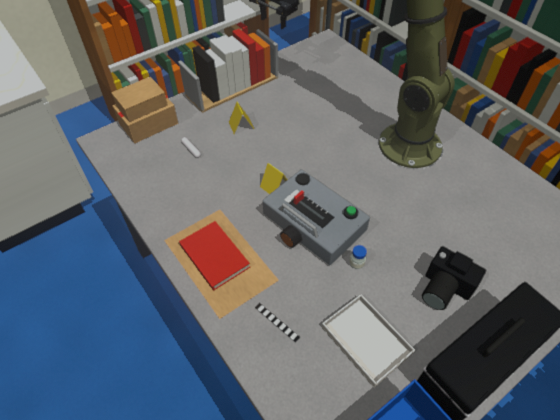

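The top view shows the lamp centred near (240,237). The green button is at (210,261), the red tab at (259,228) with the white home band to its right at about (267,226), and the lens cap at (278,250). A marker tent stands close by at (309,235). The scene view agrees.

```bash
cat > h.py <<'E'
import cv2,numpy as np
from scipy.spatial.transform import Rotation as Ro
from bench import ctrl
def cast(name,uv,z,s=None):
    m=ctrl.camera_model(name);d=np.array([(uv[0]-m['cx'])/m['fx'],(uv[1]-m['cy'])/m['fy'],1])
    if name=='wrist':
        R=Ro.from_rotvec(s['tool_rot']).as_matrix();T=m['T_tool_cam'];o=R@T[:3,3]+s['position'];d=R@T[:3,:3]@d
    else:
        R=np.array(m['R']);o=-R.T@m['t'];d=R.T@d
    return o+d*(z-o[2])/d[2]
def blobs(im,kind,amin=20):
    h=cv2.cvtColor(im,cv2.COLOR_RGB2HSV);H,S,V=cv2.split(h)
    k={'red':((H<8)|(H>172))&(S>150)&(V>70),'green':(H>45)&(H<85)&(S>120)&(V>50),'white':(S<40)&(V>150)}[kind]
    n,l,st,c=cv2.connectedComponentsWithStats(k.astype(np.uint8))
    return [(np.round(c[i],1),st[i].tolist()) for i in range(1,n) if st[i,4]>=amin]
E
python3 - <<'E'
from h import *
im=cv2.imread('pics/top0.png')[:,:,::-1].copy()
for k in('red','green','white'):
    for c,st in blobs(im,k):
        if 180<c[0]<300 and 190<c[1]<290: print(k,c,st,cast('top',c,{'red':.11,'green':.102,'white':.08}[k]).round(4))
E
python3 - <<'E'
import cv2
im=cv2.imread('pics/top0.png')[180:290,170:330]
cv2.imwrite('pics/crop.png',cv2.resize(im,(800,550),interpolation=cv2.INTER_CUBIC))
E
```

```text
red [257.6 227.1] [255, 221, 6, 13, 56] [0.5193 0.0139 0.11  ]
green [209.9 261.1] [205, 256, 11, 11, 90] [0.4256 0.1443 0.102 ]
```

View pics/crop.png

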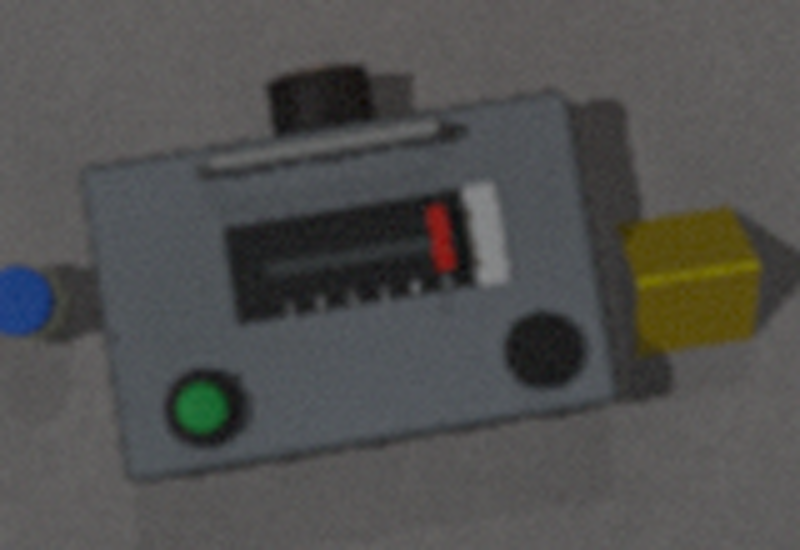

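{"fn": "step_arm", "kwargs": {"commands": [{"travel":[0.035,-0.035,-0.01],"turn":[0,0,0]},{"travel":[0.07,-0.07,-0.02],"turn":[0,0,0]},{"travel":[0.105,-0.105,-0.03],"turn":[0,0,0]},{"travel":[0.14,-0.14,-0.04],"turn":[0,0,0]},{"travel":[0.17,-0.17,-0.045],"turn":[0,0,2.7]}], "gripper": 0, "force": 30}}

```text
time: 0.6
position: [0.2723, -0.429, 0.2821]
tool_rot: [3.129, 0.272, 0.001]
ft_force: [1.4, -0.1, 0.0]
grip_width: 0.631
grip_force: 0.0
```

{"fn": "step_arm", "kwargs": {"commands": [{"travel":[0.033,-0.036,0]},{"travel":[0.066,-0.072,0]},{"travel":[0.099,-0.108,0]},{"travel":[0.13,-0.144,0]},{"travel":[0.16,-0.175,0]}]}}

```text
$.commands[0]: bad value
```

{"fn": "step_arm", "kwargs": {"commands": [{"travel":[0.033,-0.036,0]},{"travel":[0.066,-0.072,0]},{"travel":[0.099,-0.108,0]},{"travel":[0.13,-0.142,0]},{"travel":[0.14,-0.157,0]}]}}

```text
$.commands[0]: bad value
```

Run:
```python
from h import *
s=ctrl.get_state();im=ctrl.get_image('wrist');cv2.imwrite('pics/w1.png',im[:,:,::-1])
print(s['time'],s['position'],s['tool_rot'],s['grip_width'],s['ft_force'])
for k in('red','green','white'):
    for c,st in blobs(im,k): print(k,c,st,cast('wrist',c,{'red':.113,'green':.102,'white':.08}[k],s).round(4))
```

```text
0.6 [ 0.27225955 -0.42896277  0.28211325] [3.12918016e+00 2.72410823e-01 5.17639349e-04] 0.6308931325080719 [ 1.39113497 -0.08103619  0.01607756]
red [507.4 261.7] [489, 251, 34, 26, 498] [ 0.2412 -0.6947  0.113 ]
white [197.7 125.9] [0, 0, 463, 276, 95372] [ 0.3263 -0.3282  0.08  ]
white [ 1.6 14.8] [0, 10, 7, 11, 35] [ 0.3993 -0.1241  0.08  ]
white [16.4 16.7] [12, 10, 9, 13, 40] [ 0.4001 -0.1386  0.08  ]
white [539.6 115.5] [507, 71, 53, 98, 3411] [ 0.4014 -0.6933  0.08  ]
white [528.4 212.3] [479, 165, 81, 86, 4725] [ 0.2954 -0.7244  0.08  ]
white [312.3 323.4] [262, 306, 92, 28, 1373] [ 0.1011 -0.5029  0.08  ]
```

View pics/w1.png

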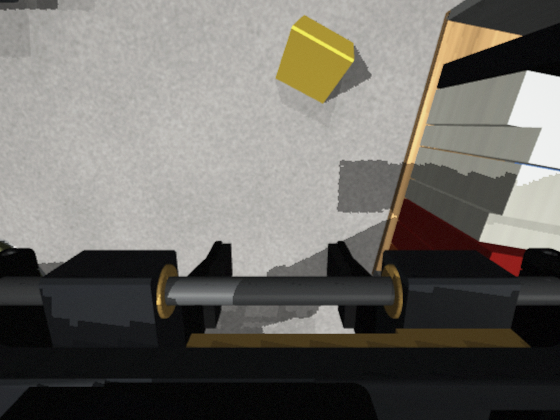

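The moves were refused because every row needs "turn", so the arm hasn't moved. The wrist view only shows marker_b at (315,60) and the shelf on the right. I'll resend them.

{"fn": "step_arm", "kwargs": {"commands": [{"travel":[0.033,-0.036,0],"turn":[0,0,0]},{"travel":[0.066,-0.072,0],"turn":[0,0,0]},{"travel":[0.099,-0.108,0],"turn":[0,0,0]},{"travel":[0.13,-0.144,0],"turn":[0,0,0]},{"travel":[0.16,-0.175,0],"turn":[0,0,0]}]}}

```text
time: 1.15
position: [0.3989, -0.2289, 0.2814]
tool_rot: [3.129, 0.274, -0.0]
ft_force: [0.3, -1.0, 0.0]
grip_width: 0.125
grip_force: 0.0
```

{"fn": "step_arm", "kwargs": {"commands": [{"travel":[0.033,-0.036,0],"turn":[0,0,0]},{"travel":[0.066,-0.072,0],"turn":[0,0,0]},{"travel":[0.099,-0.108,0],"turn":[0,0,0]},{"travel":[0.13,-0.142,0],"turn":[0,0,0]},{"travel":[0.14,-0.157,0],"turn":[0,0,0]}]}}

```text
time: 1.65
position: [0.5106, -0.0472, 0.2814]
tool_rot: [-3.126, -0.283, -0.002]
ft_force: [-0.6, 0.3, -0.7]
grip_width: 0.004
grip_force: 0.0
```

{"fn": "step_arm", "kwargs": {"commands": [{"travel":[0,0,0],"turn":[0,0,0]},{"travel":[0,0,0],"turn":[0,0,0]},{"travel":[0,0,0],"turn":[0,0,0]}]}}

```text
time: 1.95
position: [0.5085, -0.0543, 0.2812]
tool_rot: [3.129, 0.268, -0.001]
ft_force: [-0.3, -0.6, 0.1]
grip_width: 0.013
grip_force: 0.0
```

Run:
```python
from h import *
s=ctrl.get_state();im=ctrl.get_image('wrist');cv2.imwrite('pics/w2.png',im[:,:,::-1])
print(s['time'],s['position'],s['tool_rot'],s['grip_width'],s['ft_force'])
for k in('red','green','white'):
    for c,st in blobs(im,k): print(k,c,st,cast('wrist',c,{'red':.113,'green':.102,'white':.08}[k],s).round(4))
```

```text
1.95 [ 0.50848463 -0.05430626  0.28121661] [ 3.12938956e+00  2.68097377e-01 -1.49455831e-03] 0.013206669333631994 [-0.3482811  -0.60197414  0.07327314]
red [219.2 176.2] [212, 158, 15, 38, 500] [0.5181 0.011  0.113 ]
green [ 97.2 235.8] [84, 224, 28, 25, 526] [0.4246 0.1409 0.102 ]
white [257.9 111.5] [0, 0, 560, 276, 100529] [ 0.5886 -0.0166  0.08  ]
white [392.8 239.1] [297, 211, 160, 65, 6241] [ 0.4706 -0.2002  0.08  ]
white [516.2 259.5] [508, 246, 16, 27, 215] [ 0.4704 -0.3581  0.08  ]
white [136.6 294.7] [127, 294, 19, 2, 26] [0.3411 0.1027 0.08  ]
white [ 98.4 321.2] [49, 306, 105, 41, 3083] [0.2928 0.1506 0.08  ]
white [419.7 322.7] [406, 306, 31, 41, 862] [ 0.3624 -0.2672  0.08  ]
white [496.1 327.1] [480, 306, 30, 41, 764] [ 0.3731 -0.369   0.08  ]
white [279.5 330.7] [269, 328, 22, 6, 96] [ 0.3188 -0.0869  0.08  ]
white [469.3 415. ] [453, 411, 33, 9, 273] [ 0.2235 -0.3848  0.08  ]
white [396.4 416.6] [394, 414, 6, 6, 20] [ 0.2025 -0.2807  0.08  ]
```

View pics/w2.png

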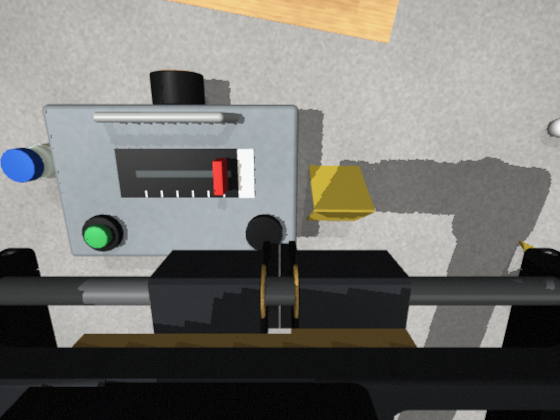

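The wrist view shows the red tab at (220,176), the white band to its right, the button at (97,236), and the shut fingertips at (280,245). I'll move behind the lever and go down onto the free stretch of deck.

{"fn": "step_arm", "kwargs": {"commands": [{"travel":[0.021,-0.024,0.03],"turn":[0,0,0]},{"travel":[0.021,-0.024,0.07],"turn":[0,0,0]},{"travel":[0.021,-0.024,0.11],"turn":[0,0,0]},{"travel":[0.021,-0.024,0.14],"turn":[0,0,0]},{"travel":[0.021,-0.024,0.15],"turn":[0,0,0]}]}}

```text
time: 2.5
position: [0.523, -0.0266, 0.1283]
tool_rot: [-3.129, -0.269, 0.009]
ft_force: [-0.7, 0.1, -0.4]
grip_width: 0.0
grip_force: 0.0
```

{"fn": "step_arm", "kwargs": {"commands": [{"travel":[0,0,0.01],"turn":[0,0,0]},{"travel":[0,0,0.018],"turn":[0,0,0]},{"travel":[0,0,0.023],"turn":[0,0,0]},{"travel":[0,0,0.023],"turn":[0,0,0]},{"travel":[0,0,0.023],"turn":[0,0,0]}]}}

```text
time: 3.0
position: [0.5262, -0.0251, 0.1092]
tool_rot: [3.129, 0.272, 0.002]
ft_force: [-0.3, -0.4, 0.2]
grip_width: 0.007
grip_force: 0.0
```

```bash
cat > look.py <<'E'
from h import *
import sys
s=ctrl.get_state();im=ctrl.get_image('wrist');cv2.imwrite(f'pics/{sys.argv[1]}.png',im[:,:,::-1])
y=np.array([-.172,.985])
print(s['time'],s['position'].round(4),s['ft_force'].round(2),'TCP along y',((s['position'][:2]-[.5187,.0125])@y).round(4),'across',((s['position'][:2]-[.5187,.0125])@[.985,.172]).round(4))
for k,z in(('red',.113),('green',.102)):
    for c,st in blobs(im,k,60):
        p=cast('wrist',c,z,s); print(k,c,st,p.round(4),'along y',((p[:2]-[.5187,.0125])@y).round(4))
E
python3 look.py w3
```

```text
3.0 [ 0.5262 -0.0251  0.1092] [-0.3  -0.45  0.19] TCP along y -0.0383 across 0.0009
red [211.6 239.7] [195, 227, 30, 24, 547] [0.538  0.0121 0.113 ] along y -0.0037
```

View pics/w3.png

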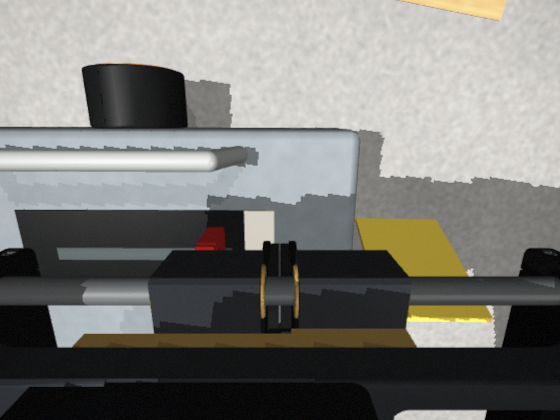

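The lever is seen edge-on at (212,240), left of the fingertips, with the white band between them. The way to it is clear, so I'll close the gap slowly.

{"fn": "step_arm", "kwargs": {"commands": [{"travel":[0,-0.005,0],"turn":[0,0,0]},{"travel":[0,-0.01,0],"turn":[0,0,0]},{"travel":[0,-0.012,0],"turn":[0,0,0]},{"travel":[0,-0.012,0],"turn":[0,0,0]}]}}

```text
time: 3.45
position: [0.5235, -0.0125, 0.1087]
tool_rot: [3.129, 0.274, 0.0]
ft_force: [-0.0, -0.7, 0.3]
grip_width: 0.005
grip_force: 0.0
```

{"fn": "step_arm", "kwargs": {"commands": [{"travel":[0,-0.001,0],"turn":[0,0,0]},{"travel":[0,-0.002,0],"turn":[0,0,0]},{"travel":[0,-0.002,0],"turn":[0,0,0]}]}}

```text
time: 3.75
position: [0.5232, -0.0112, 0.1085]
tool_rot: [-3.13, -0.273, 0.0]
ft_force: [0.1, 0.2, 0.6]
grip_width: 0.007
grip_force: 0.0
```

{"fn": "step_arm", "kwargs": {"commands": [{"travel":[0,-0.001,0],"turn":[0,0,0]},{"travel":[0,-0.002,0],"turn":[0,0,0]},{"travel":[0,-0.002,0],"turn":[0,0,0]}]}}

```text
time: 4.05
position: [0.5228, -0.0091, 0.1085]
tool_rot: [3.13, 0.273, -0.0]
ft_force: [-0.6, -0.4, -0.6]
grip_width: 0.006
grip_force: 0.0
```

{"fn": "step_arm", "kwargs": {"commands": [{"travel":[0,-0.001,0],"turn":[0,0,0]},{"travel":[0,-0.002,0],"turn":[0,0,0]},{"travel":[0,-0.002,0],"turn":[0,0,0]}]}}

```text
time: 4.35
position: [0.5225, -0.0071, 0.1085]
tool_rot: [3.13, 0.273, -0.0]
ft_force: [0.1, 0.6, 0.2]
grip_width: 0.011
grip_force: 0.0
```

{"fn": "step_arm", "kwargs": {"commands": [{"travel":[0,-0.001,0],"turn":[0,0,0]},{"travel":[0,-0.002,0],"turn":[0,0,0]},{"travel":[0,-0.002,0],"turn":[0,0,0]}]}}

```text
time: 4.65
position: [0.5221, -0.0051, 0.1085]
tool_rot: [3.13, 0.273, -0.0]
ft_force: [0.3, 0.9, 0.2]
grip_width: 0.006
grip_force: 0.0
```

{"fn": "step_arm", "kwargs": {"commands": [{"travel":[0,-0.001,0],"turn":[0,0,0]},{"travel":[0,-0.002,0],"turn":[0,0,0]},{"travel":[0,-0.002,0],"turn":[0,0,0]}]}}

```text
time: 4.95
position: [0.5218, -0.0032, 0.1085]
tool_rot: [3.13, 0.273, -0.0]
ft_force: [0.7, -0.4, 0.5]
grip_width: 0.005
grip_force: 0.0
```

{"fn": "step_arm", "kwargs": {"commands": [{"travel":[0,-0.001,0],"turn":[0,0,0]},{"travel":[0,-0.002,0],"turn":[0,0,0]},{"travel":[0,-0.002,0],"turn":[0,0,0]}]}}

```text
time: 5.25
position: [0.5215, -0.0013, 0.1085]
tool_rot: [3.13, 0.273, 0.0]
ft_force: [-0.2, 0.2, 0.4]
grip_width: 0.008
grip_force: 0.0
```

{"fn": "step_arm", "kwargs": {"commands": [{"travel":[0,-0.001,0],"turn":[0,0,0]},{"travel":[0,-0.002,0],"turn":[0,0,0]},{"travel":[0,-0.002,0],"turn":[0,0,0]}]}}

```text
time: 5.55
position: [0.5212, -0.0, 0.1085]
tool_rot: [3.129, 0.272, 0.0]
ft_force: [0.8, -2.4, -0.6]
grip_width: 0.007
grip_force: 1.2
```

```bash
python3 look.py w4
```

```text
5.55 [ 0.5212 -0.      0.1085] [ 0.85 -2.38 -0.56] TCP along y -0.0128 across 0.0003
red [253.7 238.8] [242, 227, 23, 24, 444] [0.5375 0.0164 0.113 ] along y 0.0006
```

View pics/w4.png

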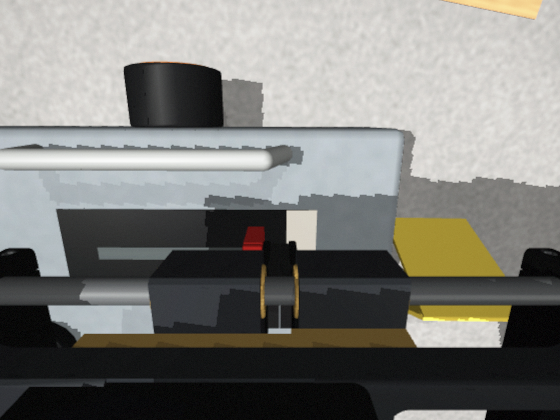

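Contact: the fingertip at (280,245) touches the tab at (254,239) and the force is 2.4 N. Next is the push to the first click.

{"fn": "step_arm", "kwargs": {"commands": [{"travel":[0,-0.002,0],"turn":[0,0,0]},{"travel":[0,-0.004,0],"turn":[0,0,0]},{"travel":[0,-0.004,0],"turn":[0,0,0]}]}}

```text
time: 5.9
position: [0.5206, 0.0035, 0.1085]
tool_rot: [3.128, 0.272, 0.0]
ft_force: [1.0, -5.1, -0.9]
grip_width: 0.004
grip_force: 2.4
```

{"fn": "step_arm", "kwargs": {"commands": [{"travel":[0,-0.001,0],"turn":[0,0,0]},{"travel":[0,-0.002,0],"turn":[0,0,0]},{"travel":[0,-0.002,0],"turn":[0,0,0]}]}}

```text
time: 6.2
position: [0.5201, 0.0064, 0.1085]
tool_rot: [3.13, 0.272, 0.0]
ft_force: [-0.5, -2.5, -0.5]
grip_width: 0.001
grip_force: 1.4
```

{"fn": "step_arm", "kwargs": {"commands": [{"travel":[0,-0.001,0],"turn":[0,0,0]},{"travel":[0,-0.002,0],"turn":[0,0,0]},{"travel":[0,-0.002,0],"turn":[0,0,0]}]}}

```text
time: 6.5
position: [0.5195, 0.01, 0.1085]
tool_rot: [-3.128, -0.275, 0.0]
ft_force: [-0.1, -0.5, 0.3]
grip_width: 0.008
grip_force: 0.0
```

{"fn": "step_arm", "kwargs": {"commands": [{"travel":[0,-0.001,0],"turn":[0,0,0]},{"travel":[0,-0.002,0],"turn":[0,0,0]},{"travel":[0,-0.002,0],"turn":[0,0,0]}]}}

```text
time: 6.8
position: [0.5193, 0.0109, 0.1085]
tool_rot: [-3.129, -0.273, 0.0]
ft_force: [-0.4, 0.1, -0.4]
grip_width: 0.007
grip_force: 0.0
```

First click at about y = 0.008. On to the second.

{"fn": "step_arm", "kwargs": {"commands": [{"travel":[0,-0.002,0],"turn":[0,0,0]},{"travel":[0,-0.004,0],"turn":[0,0,0]},{"travel":[0,-0.006,0],"turn":[0,0,0]},{"travel":[0,-0.007,0],"turn":[0,0,0]},{"travel":[0,-0.007,0],"turn":[0,0,0]}]}}

```text
time: 7.3
position: [0.5182, 0.0171, 0.1085]
tool_rot: [3.129, 0.272, 0.0]
ft_force: [0.3, -1.5, -0.7]
grip_width: 0.005
grip_force: 0.4
```

{"fn": "step_arm", "kwargs": {"commands": [{"travel":[0,-0.002,0],"turn":[0,0,0]},{"travel":[0,-0.004,0],"turn":[0,0,0]},{"travel":[0,-0.004,0],"turn":[0,0,0]}]}}

```text
time: 7.6
position: [0.5177, 0.0202, 0.1086]
tool_rot: [3.128, 0.272, 0.0]
ft_force: [1.3, -5.5, -0.0]
grip_width: 0.007
grip_force: 2.5
```

{"fn": "step_arm", "kwargs": {"commands": [{"travel":[0,-0.001,0],"turn":[0,0,0]},{"travel":[0,-0.002,0],"turn":[0,0,0]},{"travel":[0,-0.002,0],"turn":[0,0,0]}]}}

```text
time: 7.9
position: [0.5173, 0.0222, 0.1086]
tool_rot: [3.128, 0.271, 0.0]
ft_force: [1.0, -5.5, -0.2]
grip_width: 0.006
grip_force: 2.5
```

{"fn": "step_arm", "kwargs": {"commands": [{"travel":[0,-0.001,0],"turn":[0,0,0]},{"travel":[0,-0.002,0],"turn":[0,0,0]},{"travel":[0,-0.002,0],"turn":[0,0,0]}]}}

```text
time: 8.2
position: [0.5165, 0.0267, 0.1085]
tool_rot: [-3.128, -0.273, 0.001]
ft_force: [-0.3, 0.8, -0.2]
grip_width: 0.004
grip_force: 0.0
```

Second click at about y = 0.025. On to the third.

{"fn": "step_arm", "kwargs": {"commands": [{"travel":[0,-0.002,0],"turn":[0,0,0]},{"travel":[0,-0.004,0],"turn":[0,0,0]},{"travel":[0,-0.006,0],"turn":[0,0,0]},{"travel":[0,-0.008,0],"turn":[0,0,0]},{"travel":[0,-0.008,0],"turn":[0,0,0]}]}}

```text
time: 8.7
position: [0.5153, 0.0337, 0.1086]
tool_rot: [-3.129, -0.274, -0.0]
ft_force: [-0.3, -0.3, -0.6]
grip_width: 0.002
grip_force: 0.0
```

{"fn": "step_arm", "kwargs": {"commands": [{"travel":[0,-0.002,0],"turn":[0,0,0]},{"travel":[0,-0.004,0],"turn":[0,0,0]},{"travel":[0,-0.004,0],"turn":[0,0,0]}]}}

```text
time: 9.0
position: [0.5149, 0.0362, 0.1085]
tool_rot: [3.129, 0.272, 0.0]
ft_force: [-0.5, -2.5, -0.6]
grip_width: 0.005
grip_force: 1.4
```

{"fn": "step_arm", "kwargs": {"commands": [{"travel":[0,-0.001,0],"turn":[0,0,0]},{"travel":[0,-0.002,0],"turn":[0,0,0]},{"travel":[0,-0.002,0],"turn":[0,0,0]}]}}

```text
time: 9.3
position: [0.5145, 0.0379, 0.1085]
tool_rot: [3.128, 0.271, 0.0]
ft_force: [0.9, -5.5, -0.1]
grip_width: 0.004
grip_force: 2.6
```

{"fn": "step_arm", "kwargs": {"commands": [{"travel":[0,-0.001,0],"turn":[0,0,0]},{"travel":[0,-0.002,0],"turn":[0,0,0]},{"travel":[0,-0.002,0],"turn":[0,0,0]}]}}

```text
time: 9.6
position: [0.5142, 0.04, 0.1086]
tool_rot: [3.129, 0.271, 0.0]
ft_force: [0.6, -5.6, -1.3]
grip_width: 0.009
grip_force: 2.5
```

{"fn": "step_arm", "kwargs": {"commands": [{"travel":[0,-0.001,0],"turn":[0,0,0]},{"travel":[0,-0.002,0],"turn":[0,0,0]},{"travel":[0,-0.002,0],"turn":[0,0,0]}]}}

```text
time: 9.9
position: [0.5134, 0.0445, 0.1085]
tool_rot: [-3.128, -0.274, 0.0]
ft_force: [-0.6, -0.2, -0.1]
grip_width: 0.003
grip_force: 0.0
```

Third click: the force dropped to zero at y = 0.0445. I'll back off, rise and check.

{"fn": "step_arm", "kwargs": {"commands": [{"travel":[0,0.008,0],"turn":[0,0,0]},{"travel":[0,0.008,-0.03],"turn":[0,0,0]},{"travel":[-0.03,0.008,-0.07],"turn":[0,0,0]},{"travel":[-0.06,0.008,-0.11],"turn":[0,0,0]},{"travel":[-0.06,0.008,-0.12],"turn":[0,0,0]}]}}

```text
time: 10.4
position: [0.4559, 0.0248, 0.233]
tool_rot: [3.125, 0.272, 0.01]
ft_force: [0.8, -0.9, 0.4]
grip_width: 0.002
grip_force: 0.0
```

{"fn": "step_arm", "kwargs": {"commands": [{"travel":[0,0,0],"turn":[0,0,0]},{"travel":[0,0,0],"turn":[0,0,0]},{"travel":[0,0,0],"turn":[0,0,0]}]}}

```text
time: 10.7
position: [0.4555, 0.0249, 0.2266]
tool_rot: [-3.128, -0.273, 0.005]
ft_force: [-0.1, -0.3, -0.1]
grip_width: 0.003
grip_force: 0.0
```

```bash
python3 look.py w5
```

```text
10.7 [0.4555 0.0249 0.2266] [-0.11 -0.29 -0.13] TCP along y 0.0231 across -0.0601
red [243.4 142.5] [236, 121, 16, 45, 647] [0.5072 0.0652 0.113 ] along y 0.0539
green [150.4 217.2] [135, 203, 32, 30, 750] [0.4241 0.1418 0.102 ] along y 0.1436
```

View pics/w5.png

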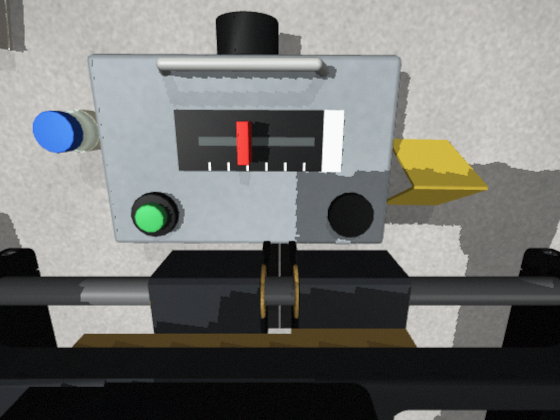

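The red tab sits at (243,142), 53.9 mm from home, which is the third notch. The button is up at (150,217). Next I'll move above it.

{"fn": "step_arm", "kwargs": {"commands": [{"travel":[-0.003,-0.04,0],"turn":[0,0,0]},{"travel":[-0.006,-0.08,0],"turn":[0,0,0]},{"travel":[-0.01,-0.115,0],"turn":[0,0,0]},{"travel":[-0.01,-0.121,0.01],"turn":[0,0,0]},{"travel":[-0.01,-0.121,0.03],"turn":[0,0,0]}]}}

```text
time: 11.25
position: [0.4256, 0.1442, 0.1983]
tool_rot: [-3.128, -0.279, -0.002]
ft_force: [-0.1, -0.3, -1.0]
grip_width: 0.007
grip_force: 0.0
```

{"fn": "step_arm", "kwargs": {"commands": [{"travel":[0,0,0.03],"turn":[0,0,0]},{"travel":[0,0,0.05],"turn":[0,0,0]},{"travel":[0,0,0.06],"turn":[0,0,0]},{"travel":[0,0,0.062],"turn":[0,0,0]},{"travel":[0,0,0.062],"turn":[0,0,0]}]}}

```text
time: 11.75
position: [0.4254, 0.1422, 0.1365]
tool_rot: [-3.129, -0.272, 0.001]
ft_force: [1.4, -0.1, -0.5]
grip_width: 0.01
grip_force: 0.0
```

{"fn": "step_arm", "kwargs": {"commands": [{"travel":[0,0,0.008],"turn":[0,0,0]},{"travel":[0,0,0.014],"turn":[0,0,0]},{"travel":[0,0,0.018],"turn":[0,0,0]},{"travel":[0,0,0.02],"turn":[0,0,0]},{"travel":[0,0,0.02],"turn":[0,0,0]}]}}

```text
time: 12.25
position: [0.425, 0.142, 0.1164]
tool_rot: [3.129, 0.273, -0.001]
ft_force: [-1.5, -0.9, 0.9]
grip_width: 0.008
grip_force: 0.7
```

{"fn": "step_arm", "kwargs": {"commands": [{"travel":[0,0,0.002],"turn":[0,0,0]},{"travel":[0,0,0.003],"turn":[0,0,0]},{"travel":[0,0,0.003],"turn":[0,0,0]}]}}

```text
time: 12.55
position: [0.4253, 0.1421, 0.1136]
tool_rot: [3.13, 0.273, -0.0]
ft_force: [-0.6, 0.5, 2.7]
grip_width: 0.001
grip_force: 1.5
```

{"fn": "step_arm", "kwargs": {"commands": [{"travel":[0,0,0.002],"turn":[0,0,0]},{"travel":[0,0,0.003],"turn":[0,0,0]},{"travel":[0,0,0.003],"turn":[0,0,0]}]}}

```text
time: 12.85
position: [0.4253, 0.1422, 0.1106]
tool_rot: [3.13, 0.273, 0.0]
ft_force: [-1.6, -0.9, 5.2]
grip_width: 0.007
grip_force: 2.4
```

One more small press onto the stop, then up and away.

{"fn": "step_arm", "kwargs": {"commands": [{"travel":[0,0,0.0015],"turn":[0,0,0]},{"travel":[0,0,0.002],"turn":[0,0,0]},{"travel":[0,0,0.002],"turn":[0,0,0]}]}}

```text
time: 13.15
position: [0.4255, 0.1422, 0.1101]
tool_rot: [3.128, 0.272, -0.001]
ft_force: [-6.9, -1.3, 18.9]
grip_width: 0.003
grip_force: 9.4
```

{"fn": "step_arm", "kwargs": {"commands": [{"travel":[0,0,-0.01],"turn":[0,0,0]},{"travel":[0,0,-0.04],"turn":[0,0,0]},{"travel":[0,0.03,-0.08],"turn":[0,0,0]},{"travel":[0,0.07,-0.12],"turn":[0,0,0]},{"travel":[0.01,0.11,-0.13],"turn":[0,0,0]}]}}

```text
time: 13.65
position: [0.4554, 0.0358, 0.2423]
tool_rot: [3.126, 0.277, 0.01]
ft_force: [1.2, -0.0, -0.2]
grip_width: 0.01
grip_force: 0.0
```

{"fn": "step_arm", "kwargs": {"commands": [{"travel":[0,0,0],"turn":[0,0,0]},{"travel":[0,0,0],"turn":[0,0,0]},{"travel":[0,0,0],"turn":[0,0,0]}]}}

```text
time: 13.95
position: [0.4535, 0.0366, 0.2377]
tool_rot: [-3.129, -0.275, 0.002]
ft_force: [-0.2, 0.7, -1.3]
grip_width: 0.006
grip_force: 0.0
```

```bash
python3 look.py w6
```

```text
13.95 [0.4535 0.0366 0.2377] [-0.19  0.68 -1.27] TCP along y 0.035 across -0.0601
red [257.5 141.8] [251, 121, 14, 43, 544] [0.5072 0.066  0.113 ] along y 0.0547
green [166.8 214. ] [152, 200, 31, 29, 689] [0.4241 0.1421 0.102 ] along y 0.1439
```

View pics/w6.png

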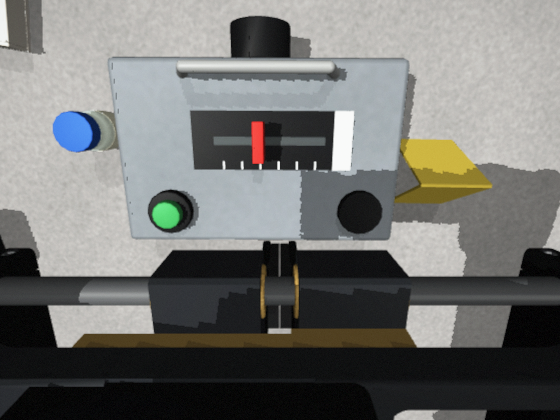

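The lever is in the third notch at (257,142), the button is up again at (167,214), the lamp hasn't moved and the arm is clear.

```bash
python3 -c "
from bench import ctrl
print(ctrl.close_job())"
```

```text
the job is handed in; nothing more can be done
None
```

The lever sits in the third notch (measured about 54 mm from home), the green button was pressed to its stop and came back up, the lamp and the items beside it in the wrist view did not visibly move, and the job is handed in; no verdict was returned.

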